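# Gauge the heat sink, then unhitch the hold-down boom and keep it raised

### The job

Check the board in the test fixture before it is taken out: push the sprung height gauge down gently until its round foot rests on the heat sink below it, for about a second, without pressing hard. Then pull the upright latch plate of the hold-down boom sideways, outwards against its spring, lift the boom off its ball and hold it up at about 30 degrees so that the board is free; finish while still holding the boom up there, without letting go. Leave the heat sinks and everything lying about where they are.

Things in the scene. Friction and masses are not known exactly. Their poses are not given: they have to be found in the camera images.
- fixture: Aluminium base plate of the fixture, fixed, 200 x 340 x 12 mm (x, y, z); origin: centre of its underside. Dark green board on it, top 24 mm up. Boom lies along y above the board from the hinge shaft at y = +30 mm to the ball stud at y = -140 mm (both x = 0); shaft posts at x = +-78 mm. Gauge at y = +110 mm. All but the latch plate and gauge button is lower than 122 mm.
- boom (a joint): Hinge of the hold-down boom, rad: 0 = down on the ball, grows as the ball end is lifted (stop 1.2). About 0.4 kg; it falls back when let go. Its hood over the ball is 46 mm wide in x, top 90 mm above the fixture's underside. While the latch is in, it lifts less than 0.03 rad. The ball is 30 mm across, with a flat underside that the bolt hooks under.
- boom_hinge (a point): Point on the boom's hinge axis, 77 mm above the fixture's underside. Its axes turn with the boom: x is the hinge axis (parallel to the fixture's x), -y runs along the boom to the ball end, z is up when the boom is down. Lifting the ball end turns the boom about the -x direction.
- latch (a joint): Travel of the spring latch, m: 0 = bolt under the ball (sprung home), grows as the plate is pulled outwards along the fixture's -x (away from the boom), stop at 0.016. The bolt clears the ball from 0.009. Spring force 3.5 N at 0, 9 N at the stop. It springs home if let go.
- latch_plate (a point): Grasp point on the upright aluminium pull plate on the -x side of the boom's hood: 10 mm thick (x), 30 wide (y), 86 high; the point is mid-plate, 18 mm below its top edge, 170 mm from the hinge axis in -y and 35 mm above it. 32 mm gap to the hood. It slides on the boom only along x, so the boom can be lifted by it; it turns about x as the boom rises. Axes as the boom's.
- gauge (a joint): Travel of the height gauge, m: 0 = up (sprung), grows as the slide is pushed down, stop at 0.042. With the foot on the tall heat sink it reads about 0.020, on the low one about 0.034. Pushing down takes 0.7 to 3 N before the foot touches; it springs up by itself.
- gauge_button (a point): Centre of the top face of the gauge's round black push button (32 mm across), 168 mm above the fixture's underside when up; it moves straight down with the foot (20 mm round foot, 90 mm below this point).
- sink_tall_top (a point): Centre of the top of the tall finned aluminium heat sink (30 x 30 x 34 mm), standing loose on the board, either under the gauge or near the board's front edge.
- sink_low_top (a point): Centre of the top of the low finned aluminium heat sink (30 x 30 x 20 mm), standing loose on the board at the other of the two places.
- relay: Bystander: small white block 16 x 24 x 20 mm on the board; origin under its centre.
- standoff: Bystander: brass standoff 14 mm across, 18 mm high, on the fixture's plate; origin under its centre.
- pliers: Bystander: red-handled pliers lying on the table, 135 mm long, 18 mm high; origin at the pivot, tips to +x.
- meter: Bystander: orange hand multimeter lying on the table, 155 x 78 x 47 mm; origin under its centre.
- breadboard: Bystander: white plug-in breadboard 85 x 165 x 14 mm; origin under its centre.
- driver: Bystander: screwdriver lying on the table, 160 mm long; origin near its middle.

How it is judged (in metres and radians):
On the way, in this order (a step that is already met when the one before it is completed fails the run):
1. the gauge foot rests on the heat sink below it (0.5 s) ((contact force between gauge and sink_tall above 0.5 N or contact force between gauge and sink_low above 0.5 N) and value of joint boom below 0.03 rad), for 0.5 s.
2. the latch is pulled clear of the ball while the boom is still down (value of joint latch above 0.009 m and value of joint boom below 0.05 rad), for 0.1 s.
3. the boom is lifted well off the ball (value of joint boom above 0.38 rad), for 0.2 s.
At the end, for the whole second after the job is handed in: The boom is held still by the gripper's fingers at 0.38 to 0.70 rad (22 to 40 degrees) above its docked position, resting on nothing else, and both heat sinks stand within 12 mm of where they were (value of joint boom between 0.38 and 0.7 rad and velocity of joint boom between -0.08 and 0.08 rad/s and contact force between the fingers and boom above 1 N and contact force between boom and sink_tall below 0.3 N and contact force between boom and sink_low below 0.3 N and contact force between boom and relay below 0.3 N and contact force between boom and standoff below 0.3 N and distance of each of sink_tall_top, sink_low_top from where it was at the start of the episode below 0.012 m); the arm keeps its last pose, push and grip.
It fails at once if the gauge foot is pressed hard onto a heat sink (over 45 N) (contact force between gauge and sink_tall above 45 N or contact force between gauge and sink_low above 45 N).
It fails at once if a bystander is moved more than 25 mm (distance of any of relay, standoff, pliers, meter, breadboard, driver from where it was at the start of the episode above 0.025 m).
It fails at once if a heat sink is moved more than 20 mm (distance of any of sink_tall_top, sink_low_top from where it was at the start of the episode above 0.02 m).
It also fails if it takes over 51 s, if anything falls off the work surface, if the arm or the gripper's body presses on something with over 40 N, if the wrist force passes 120 N, or if a joint passes its speed limit or range.

### The arm

A 6-joint arm with a two-finger parallel gripper is mounted at the origin on the work surface. World frame = base frame: x ahead of the robot, y to its left, z up, the work surface at z = 0. Lengths are in mm, angles in rad, forces in N, time in s.
With the tool pointing down it reaches from about 325 to 850 mm from the base axis. Payload 15.5 kg.
Tool frame: the origin (TCP) lies on the centre line of the jaws, within the pads' length; the fingertips stand 17 mm ahead of it and the grasp point (between the pads) lies 2 mm behind it; z points along the fingers, y is the direction in which the jaws open and shut (so a half turn about z gives the same grasp; the last joint's range is limited). The gripper opens to 91 mm and grips with 3 to 60 N. Pads are 32 mm wide; open, the fingers measure 118 mm over their backs; the gripper's body (76 mm by 178 mm) begins 60 mm behind the grasp point.
Start: joints at [1.083, 0.494, 1.345, -0, 1.302, -0.096], TCP at [239.231, 577.404, 230.915] pointing down, gripper open.
Joint ranges: [-2.91, 2.91], [-0.82, 2.16], [0.22, 2.67], [-1.22, 4.37], [0.12, 2.79], [-3.08, 3.08]. Speed limits (rad/s): [1.89, 1.89, 2.57, 3.01, 3.01, 3.01].

### API

Orientations are given as a unit quaternion [w, x, y, z].
In Python, from workcell import manip gives the robot as it stands.
- The arm moves only by the shell command python3 -m handwheel 'ROWS'. ROWS is JSON, a list that holds one entry, the list of rows, each a list of 7 numbers: the shift along the tool's x, y, z as a fraction of full scale, then the turn, a rotation vector about the tool's x, y, z as a fraction of full scale, then the opening, from -1 (shut) to 1 (fully open). A call has 1 to 5 rows; each row is the pose to reach, as a shift and turn from the pose measured when the call began, along the tool's axes at that moment; what a row does not reach only later rows make up. Full scale, the value 1, is 0.2 m for a shift and 90 degrees for a turn. A row lasts 1/10 s, in which the tool goes at most 50 mm and 8.59 degrees, less where a joint would pass 70% of its speed; a pose out of reach is approached as far as the arm can. A call with a number of a shift or a turn outside -1 to 1 is refused whole. A call with a gripper value outside its range is refused whole. The fingers move at their own pace and stop on an object; the grip force is fixed at half the most. Time passes only in rows, so rows that repeat a pose let the fingers close. It gives the time, the measured TCP pose, the force and the opening at its end, in the units of the state.
- manip.sense(): the state, without advancing time (a new reading comes with each control period).
- manip.snapshot(name): name is "scene" or "top" or "wrist"; returns the picture (384x512x3 uint8, blue, green, red); there is no depth.
- manip.camera_info(name): a dict with "mtx" (3x3 intrinsics, pixels), "k1" (the pictures are not rectified: a ray, as slopes to the right and down, at radius r is drawn at 1 + k1 r^2 times it, then the intrinsics apply), "extrinsics" (4x4, takes a point from camera to world coordinates); the wrist camera has in their place "hand_eye" (4x4, takes a point from camera to tool coordinates, whose origin is the TCP and whose axes are the flange's). Camera axes: x right, y down, z forward; pixel columns grow to the right and rows downward; lengths in mm; the calibration is good to about 2 mm. A picture is of the moment at which its call begins: read the wrist's pose just before it. camera_info takes no time and is no camera call.
- manip.job_done(): hands the job in, once; it reports no verdict.
The state is a dict: "clock": time; "q": joint angles; "joint_velocities": joint speeds; "tau": joint torques, N m; "position": TCP position; "tool_rot": TCP orientation; "ft_force": force on the tool from outside, world axes, zero at the start; "torque": the same for the moment, N m; "opening": finger opening in mm.
Only numpy, scipy, OpenCV 4.12 (cv2) and the standard library are available. Lean on these libraries where they do the work, as an engineer would, in place of code of your own. Each camera call takes 0.05 s, during which the arm holds its last target.

## Working session

There is one attempt and no reset: what is moved stays moved. The work goes in short steps, Python scripts to look and compute and a shell command to move; the robot and the scene stay as the last step left them, time stands still between calls to the robot, and variables do not carry over. Pictures are saved under pics/ and viewed, and the job is handed in when it is done.

```bash
ls; mkdir -p pics; python3 - <<'E'
from workcell import manip
import cv2, json
s=manip.sense(); print({k:s[k] for k in ('clock','position','tool_rot','ft_force','opening')})
for n in ('scene','top','wrist'):
    cv2.imwrite(f'pics/{n}0.png',manip.snapshot(n)); c=manip.camera_info(n); print(n,c)
E
```

```text
pics
{'clock': 0.0, 'position': array([239.05299873, 577.07752131, 230.32813084]), 'tool_rot': array([-1.81896016e-04,  1.95133770e-01,  9.80776439e-01, -5.96332809e-04]), 'ft_force': array([ 0.78304374,  0.24569827, -0.26604928]), 'opening': 90.90269977099632}
scene {'mtx': array([[486.6107727 ,   0.        , 261.67921574],
       [  0.        , 486.6107727 , 186.82856378],
       [  0.        ,   0.        ,   1.        ]]), 'k1': -0.15890615717900877, 'extrinsics': array([[-5.59273377e-01,  4.82484394e-01, -6.74108374e-01,
         1.43666292e+03],
       [ 8.28653455e-01,  3.48315065e-01, -4.38189533e-01,
         6.09627632e+02],
       [ 2.33824913e-02, -8.03669973e-01, -5.94615703e-01,
         9.42224052e+02],
       [ 0.00000000e+00,  0.00000000e+00,  0.00000000e+00,
         1.00000000e+00]])}
top {'mtx': array([[423.29975505,   0.        , 253.27379613],
       [  0.        , 423.29975505, 189.83863878],
       [  0.        ,   0.        ,   1.        ]]), 'k1': -0.04870031394728633, 'extrinsics': array([[ 1.98252354e-02, -9.98205290e-01,  5.65080418e-02,
         4.18800536e+02],
       [-9.99736611e-01, -2.04457972e-02, -1.04248745e-02,
         1.85629446e+01],
       [ 1.15615168e-02, -5.62864826e-02, -9.98347717e-01,
         1.24492540e+03],
       [ 0.00000000e+00,  0.00000000e+00,  0.00000000e+00,
         1.00000000e+00]])}
wrist {'mtx': array([[323.15810093,   0.        , 250.26916657],
       [  0.        , 323.15810093, 194.33380393],
       [  0.        ,   0.        ,   1.        ]]), 'k1': -0.0006395826940288364, 'hand_eye': array([[ 7.88954244e-05, -9.69364608e-01, -2.45626242e-01,
         6.81824113e+01],
       [ 9.99999996e-01,  6.70956230e-05,  5.64080682e-05,
         8.87632905e-01],
       [-3.81995392e-05, -2.45626246e-01,  9.69364609e-01,
        -1.53578314e+02],
       [ 0.00000000e+00,  0.00000000e+00,  0.00000000e+00,
         1.00000000e+00]])}
```

View pics/scene0.png

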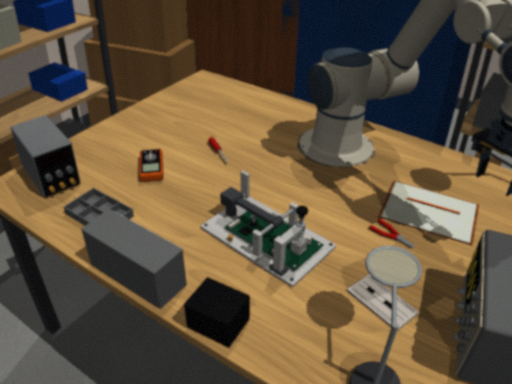

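View pics/top0.png

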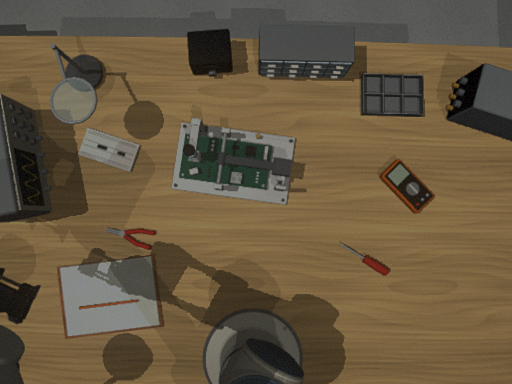

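View pics/wrist0.png

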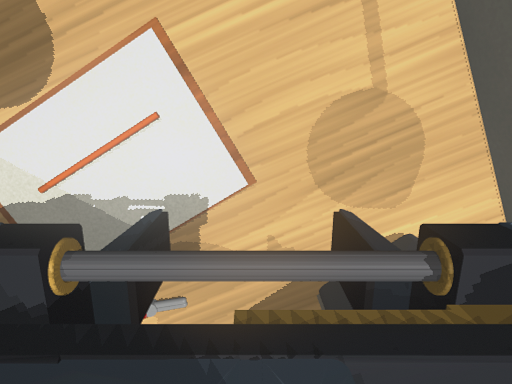

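```bash
python3 - <<'E'
import cv2
a=cv2.imread('pics/scene0.png'); b=cv2.imread('pics/top0.png')
cv2.imwrite('pics/scene0c.png',cv2.resize(a[120:270,180:380],None,fx=4,fy=4,interpolation=2))
cv2.imwrite('pics/top0c.png',cv2.resize(b[100:250,180:380],None,fx=4,fy=4,interpolation=2))
E
```

```text
(no output)
```

View pics/scene0c.png

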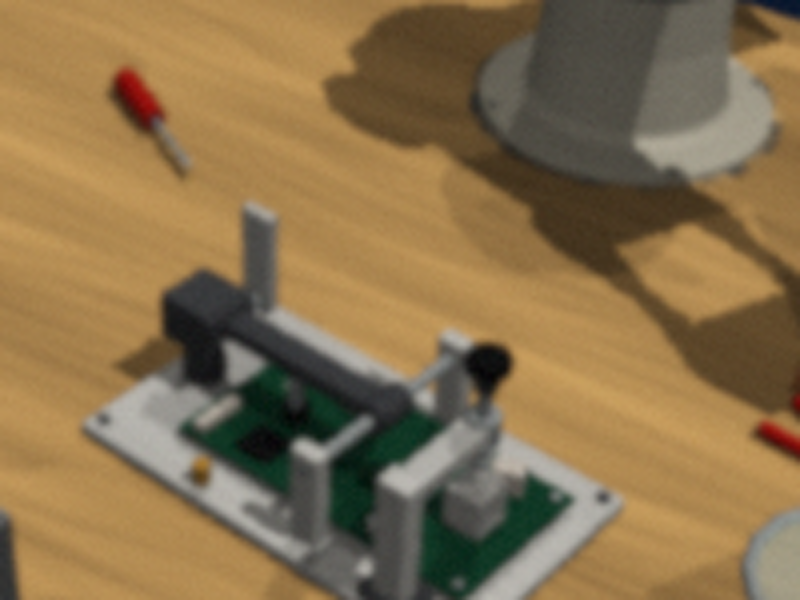

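View pics/top0c.png

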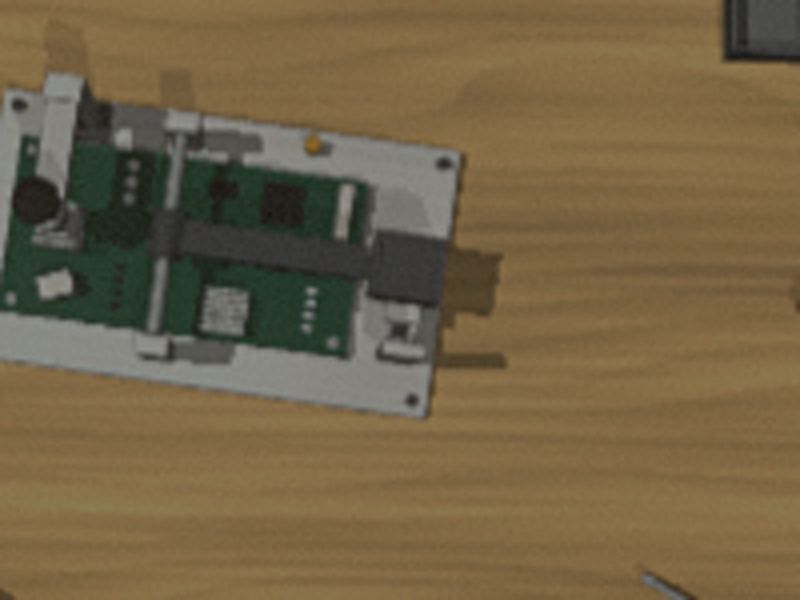

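```bash
python3 - <<'E'
import cv2
a=cv2.imread('pics/scene0.png'); b=cv2.imread('pics/top0.png')
def crop(im,x0,y0,w,h,f,n):
    c=cv2.resize(im[y0:y0+h,x0:x0+w],None,fx=f,fy=f,interpolation=cv2.INTER_CUBIC)
    for i in range(0,w,10): cv2.line(c,(i*f,0),(i*f,6),(0,0,255),1); cv2.putText(c,str(x0+i),(i*f,16),0,.35,(0,0,255))
    for i in range(0,h,10): cv2.line(c,(0,i*f),(6,i*f),(0,0,255),1); cv2.putText(c,str(y0+i),(8,i*f+4),0,.35,(0,0,255))
    cv2.imwrite(n,c)
crop(a,195,165,145,115,5,'pics/s1.png'); crop(b,165,110,140,100,5,'pics/t1.png')
E
```

```text
(no output)
```

View pics/s1.png

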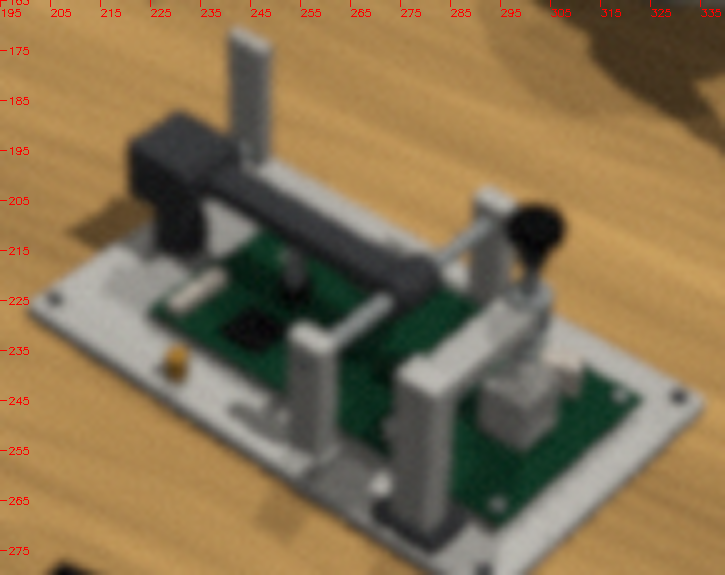

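View pics/t1.png

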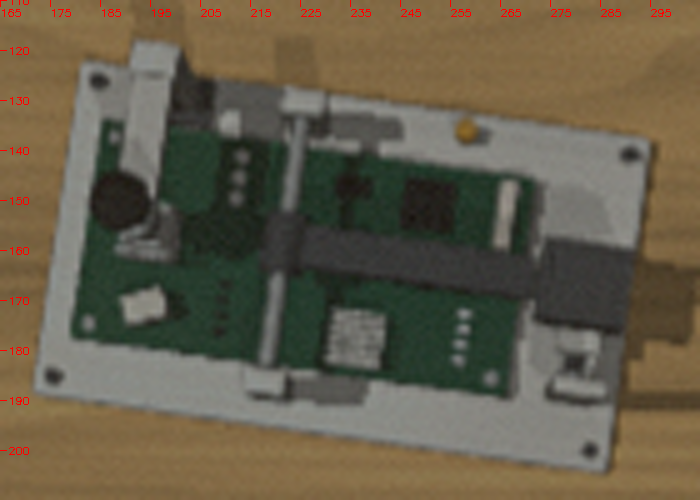

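```bash
cat > h.py <<'E'
import numpy as np, cv2
from scipy.optimize import least_squares
from workcell import manip
from scipy.spatial.transform import Rotation as R
def ray(name,u,v,state=None):
    c=manip.camera_info(name); K=c['mtx']
    xd=np.array([(u-K[0,2])/K[0,0],(v-K[1,2])/K[1,1]]); x=xd.copy()
    for _ in range(30): x=xd/(1+c['k1']*(x@x))
    T=c['extrinsics'] if name!='wrist' else tool(state)@c['hand_eye']
    d=T[:3,:3]@np.array([x[0],x[1],1]); return T[:3,3],d/np.linalg.norm(d)
def tool(s):
    T=np.eye(4); q=s['tool_rot']; T[:3,:3]=R.from_quat([q[1],q[2],q[3],q[0]]).as_matrix(); T[:3,3]=s['position']; return T
def tri(rs):
    A=np.zeros((3,3)); b=np.zeros(3)
    for o,d in rs: P=np.eye(3)-np.outer(d,d); A+=P; b+=P@o
    p=np.linalg.solve(A,b); return p,[float(np.linalg.norm((np.eye(3)-np.outer(d,d))@(p-o))) for o,d in rs]
def atz(r,z): o,d=r; return o+d*(z-o[2])/d[2]
def toolvec(s,w): return tool(s)[:3,:3].T@np.asarray(w)
E
python3 - <<'E'
from h import *
F=[(100,170),(100,-170),(-100,-170),(-100,170)]
px=[(181.4,122.4),(295,138.4),(286.4,204.2),(172.2,188.2)]
W=np.array([atz(ray('top',*p),12) for p in px]); print(W.round(1))
print('scene',atz(ray('scene',201,226),12),atz(ray('scene',335.6,245.6),12))
A=np.array(F,float); c=W[:,:2].mean(0); U,S,V=np.linalg.svd((A).T@(W[:,:2]-c)); Rm=(V.T@U.T); print('c',c,'yaw',np.arctan2(Rm[1,0],Rm[0,0]),'res',(A@Rm.T+c-W[:,:2]).round(1))
f=lambda x,y:Rm@[x,y]+c
print('exp button',f(0,110),'hinge',f(0,30),'ball',f(0,-140))
print('button',tri([ray('top',188.8,150),ray('scene',302.4,210)]))
print('plate top',tri([ray('top',280.7,187.4),ray('scene',245.4,172.4)]),'exp',f(-60,-140))
s=manip.sense(); print(tool(s).round(3))
E
```

```text
[[ 683.2  221.3   12. ]
 [ 642.8 -114.2   12. ]
 [ 448.6  -91.7   12. ]
 [ 488.5  242.2   12. ]]
scene [ 643.09424645 -111.77052441   12.        ] [489.88159456 245.99655466  12.        ]
c [565.78417668  64.42790412] yaw -0.11726401842808941 res [[ 1.8  0.2]
 [ 2.4 -2. ]
 [-2.1 -1. ]
 [-2.2  2.7]]
exp button [578.65367689 173.67247361] hinge [569.29404037  94.22187762] ball [549.40481277 -74.61063888]
button (array([578.42303912, 175.59206209, 165.89131406]), [0.9355274751074623, 0.9355274751073687])
plate top (array([489.34251872, -64.68005802, 133.54951039]), [0.5185092728658541, 0.5185092728658289]) exp [489.81686577 -67.59091149]
[[-9.24000e-01  3.83000e-01 -0.00000e+00  2.39111e+02]
 [ 3.83000e-01  9.24000e-01 -1.00000e-03  5.77175e+02]
 [ 0.00000e+00 -1.00000e-03 -1.00000e+00  2.30488e+02]
 [ 0.00000e+00  0.00000e+00  0.00000e+00  1.00000e+00]]
```

```bash
cat >> h.py <<'E'
C=np.array([566.,65.,0]); YAW=-0.117
Rf=R.from_euler('z',YAW).as_matrix()
def F(x,y,z): return C+Rf@np.array([x,y,z])
Rdown=Rf@np.array([[0,1,0],[1,0,0],[0,0,-1.]])   # cols tool x=+fy, y=+fx, z=-fz
def go(p,Rt=Rdown):
    s=manip.sense(); T=tool(s)
    d=T[:3,:3].T@(np.asarray(p)-T[:3,3])/200
    w=R.from_matrix(T[:3,:3].T@Rt).as_rotvec()/(np.pi/2)
    print('t',round(s['clock'],2),'pos',s['position'].round(1),'F',s['ft_force'].round(2),'open',round(s['opening'],1),'q',s['q'].round(2))
    print('shift',d.round(3),'turn',w.round(3))
E
python3 -c "
from h import *
b=F(0,110,200); b[:2]=[578.5,174.5]; go(b)"
```

```text
t 0.15 pos [239.1 577.2 230.5] F [-0.04  0.15  0.07] open 91.2 q [ 1.08  0.49  1.35 -0.    1.3  -0.1 ]
shift [-2.338 -1.21   0.153] turn [-0.001  0.     0.824]
```

```bash
python3 -m handwheel '[[[-0.22,-0.115,0,0,0,0.09,-1],[-0.44,-0.23,0,0,0,0.18,-1],[-0.66,-0.345,0,0,0,0.27,-1],[-0.88,-0.46,0,0,0,0.36,-1],[-1,-0.52,0,0,0,0.44,-1]]]'
python3 -c "
from h import *
b=F(0,110,230); b[:2]=[578.5,174.5]; go(b)"
```

```text
clock: 0.65
position: [385.8, 401.8, 230.5]
tool_rot: [0.0, 0.519, 0.855, -0.001]
ft_force: [-0.8, 0.1, 0.2]
opening: 53.8
t 0.65 pos [385.8 401.8 230.5] F [-0.79  0.11  0.18] open 53.8 q [ 0.7   0.4   1.51 -0.    1.23  0.22]
shift [-1.453  0.331  0.004] turn [-0.     0.001  0.38 ]
```

```bash
python3 -m handwheel '[[[-0.22,0.05,0,0,0,0.09,-1],[-0.44,0.1,0,0,0,0.18,-1],[-0.66,0.15,0,0,0,0.27,-1],[-0.88,0.2,0,0,0,0.36,-1],[-1,0.228,0,0,0,0.38,-1]]]'
python3 -c "
from h import *
b=F(0,110,230); b[:2]=[578.5,174.5]; go(b)"
```

```text
clock: 1.15
position: [520.3, 242.7, 230.5]
tool_rot: [0.001, 0.75, 0.662, -0.001]
ft_force: [-0.3, 0.3, -1.2]
opening: 14.0
t 1.15 pos [520.3 242.7 230.5] F [-0.28  0.32 -1.25] open 14.0 q [ 0.33  0.42  1.47 -0.    1.25  0.46]
shift [-0.302  0.331  0.003] turn [ 0.     0.001 -0.005]
```

```bash
python3 -m handwheel '[[[-0.15,0.165,0,0,0,0,-1],[-0.302,0.331,0,0,0,0,-1],[-0.302,0.331,0,0,0,0,-1],[-0.302,0.331,0,0,0,0,-1]]]'
python3 - <<'E'
from h import *
b=F(0,110,230); b[:2]=[578.5,174.5]; go(b)
cv2.imwrite('pics/w1.png',manip.snapshot('wrist'));a=manip.snapshot('scene')
cv2.imwrite('pics/s2.png',cv2.resize(a[100:280,195:340],None,fx=4,fy=4,interpolation=2))
E
```

```text
clock: 1.55
position: [578.6, 173.7, 230.2]
tool_rot: [0.0, 0.751, 0.661, -0.001]
ft_force: [0.7, -0.1, 0.3]
opening: 0.0
t 1.55 pos [578.6 173.7 230.2] F [ 0.67 -0.09  0.26] open 0.0 q [ 0.19  0.47  1.4  -0.    1.28  0.32]
shift [ 0.004 -0.001  0.001] turn [-0.     0.001 -0.006]
```

View pics/w1.png

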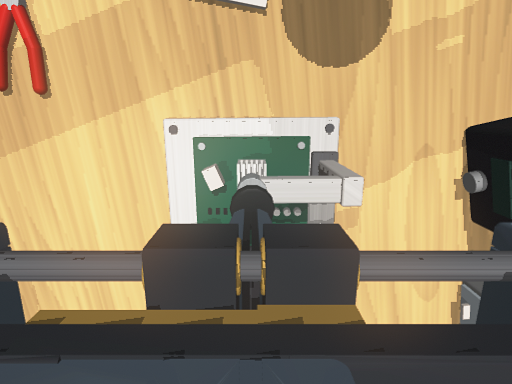

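View pics/s2.png

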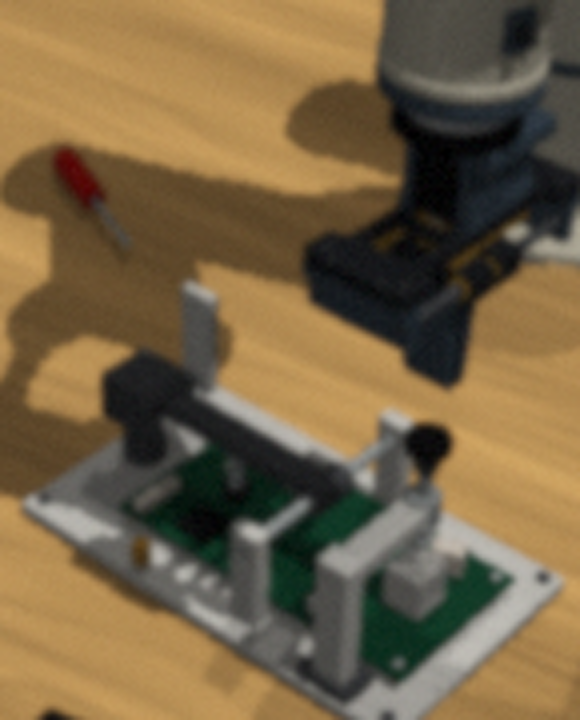

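```bash
python3 -m handwheel '[[[0,0,0.15,0,0,0,-1],[0,0,0.22,0,0,0,-1],[0,0,0.26,0,0,0,-1],[0,0,0.29,0,0,0,-1],[0,0,0.29,0,0,0,-1]]]'
```

```text
clock: 2.15
position: [577.4, 175.4, 172.3]
tool_rot: [0.0, 0.75, 0.662, -0.001]
ft_force: [-0.7, 0.7, 1.7]
opening: 0.5
```

```bash
python3 -m handwheel '[[[0,0,0.008,0,0,0,-1],[0,0,0.016,0,0,0,-1],[0,0,0.021,0,0,0,-1],[0,0,0.021,0,0,0,-1]]]'
```

```text
clock: 2.55
position: [577.6, 175.5, 168.3]
tool_rot: [0.0, 0.75, 0.662, -0.001]
ft_force: [0.5, 1.5, 1.7]
opening: 0.2
```

```bash
python3 -m handwheel '[[[0,0,0.005,0,0,0,-1],[0,0,0.008,0,0,0,-1],[0,0,0.008,0,0,0,-1]]]'
```

```text
clock: 2.85
position: [577.6, 175.5, 166.7]
tool_rot: [0.0, 0.75, 0.662, -0.001]
ft_force: [0.4, 0.3, 2.5]
opening: 0.5
```

```bash
python3 -m handwheel '[[[0,0,0.005,0,0,0,-1],[0,0,0.005,0,0,0,-1]]]'
```

```text
clock: 3.05
position: [577.6, 175.5, 165.6]
tool_rot: [0.0, 0.75, 0.662, -0.001]
ft_force: [-0.1, 2.0, 2.0]
opening: 0.3
```

```bash
python3 -m handwheel '[[[0,0,0.005,0,0,0,-1],[0,0,0.005,0,0,0,-1]]]'; python3 -m handwheel '[[[0,0,0.004,0,0,0,-1],[0,0,0.004,0,0,0,-1]]]'
```

```text
clock: 3.25
position: [577.7, 175.5, 165.3]
tool_rot: [0.001, 0.75, 0.662, -0.001]
ft_force: [-4.1, 0.8, 12.6]
opening: 0.7
clock: 3.45
position: [577.7, 175.6, 165.2]
tool_rot: [0.001, 0.75, 0.662, -0.0]
ft_force: [-3.5, -0.4, 14.4]
opening: 0.4
```

```bash
python3 -m handwheel '[[[0,0,0.003,0,0,0,-1],[0,0,0.003,0,0,0,-1],[0,0,0.003,0,0,0,-1],[0,0,0.003,0,0,0,-1],[0,0,0.003,0,0,0,-1]]]'; python3 -m handwheel '[[[0,0,0.003,0,0,0,-1],[0,0,0.003,0,0,0,-1],[0,0,0.003,0,0,0,-1],[0,0,0.003,0,0,0,-1],[0,0,0.003,0,0,0,-1]]]'
```

```text
clock: 3.95
position: [577.7, 175.5, 165.2]
tool_rot: [0.001, 0.75, 0.662, -0.0]
ft_force: [-3.0, -0.1, 11.6]
opening: 0.3
clock: 4.45
position: [577.7, 175.5, 165.3]
tool_rot: [0.001, 0.75, 0.662, 0.0]
ft_force: [-4.1, 0.5, 12.2]
opening: 0.8
```

```bash
python3 -m handwheel '[[[0,0,-0.12,0,0,0,-1],[0,0,-0.3,0,0,0,-1],[0,0,-0.35,0,0,0,-0.2],[0,0,-0.35,0,0,0,-0.2]]]'
python3 -c "
from h import *
go(F(-60,-140,225))"
```

```text
clock: 4.85
position: [578.4, 175.7, 236.7]
tool_rot: [0.002, 0.75, 0.662, 0.001]
ft_force: [-1.0, 0.2, 0.1]
opening: 13.3
t 4.85 pos [578.4 175.7 236.7] F [-1.    0.19  0.1 ] open 13.3 q [ 0.2   0.46  1.39 -0.    1.29  0.32]
shift [-1.259 -0.288  0.058] turn [ 0.003  0.    -0.004]
```

```bash
python3 -m handwheel '[[[-0.24,-0.07,0,0,0,0,-0.2],[-0.48,-0.14,0,0,0,0,-0.2],[-0.72,-0.21,0,0,0,0,-0.2],[-0.96,-0.28,0,0,0,0,-0.2],[-1,-0.288,0.05,0,0,0,-0.2]]]'
python3 -m handwheel '[[[-0.1,0,0,0,0,0,-0.2],[-0.26,0,0,0,0,0,-0.2],[-0.26,0,0,0,0,0,-0.2],[-0.26,0,0,0,0,0,-0.2]]]'
python3 - <<'E'
from h import *
go(F(-60,-140,225)); print(repr(tool(manip.sense())))
a=manip.snapshot('wrist')
cv2.imwrite('pics/w2.png',a)
E
```

```text
clock: 5.35
position: [494.3, -19.2, 226.0]
tool_rot: [0.002, 0.751, 0.661, 0.001]
ft_force: [0.4, 0.2, 0.2]
opening: 36.4
clock: 5.75
position: [487.3, -70.7, 225.0]
tool_rot: [0.001, 0.751, 0.66, 0.0]
ft_force: [0.9, 0.4, 0.7]
opening: 36.4
t 5.75 pos [487.3 -70.7 225. ] F [0.87 0.35 0.65] open 36.4 q [-0.27  0.31  1.67 -0.    1.15 -0.14]
shift [ 0.02   0.011 -0.   ] turn [ 0.001  0.001 -0.007]
array([[ 1.27977630e-01,  9.91776176e-01,  1.31999434e-03,
         4.87309425e+02],
       [ 9.91776659e-01, -1.27976277e-01, -1.06394182e-03,
        -7.07383732e+01],
       [-8.86264189e-04,  1.44530032e-03, -9.99998563e-01,
         2.24971304e+02],
       [ 0.00000000e+00,  0.00000000e+00,  0.00000000e+00,
         1.00000000e+00]])
```

View pics/w2.png

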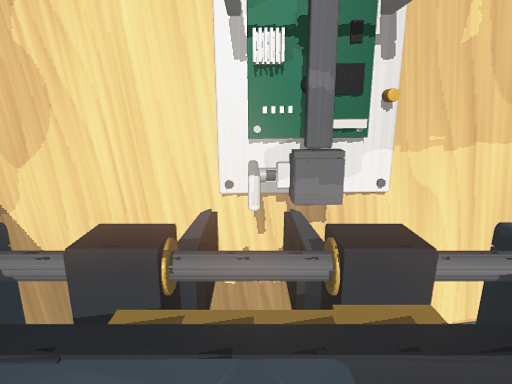

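```bash
python3 - <<'E'
from h import *
a=cv2.imread('pics/w2.png')[140:220,210:360]
cv2.imwrite('pics/w2c.png',cv2.resize(a,None,fx=5,fy=5,interpolation=2))
E
```

```text
(no output)
```

View pics/w2c.png

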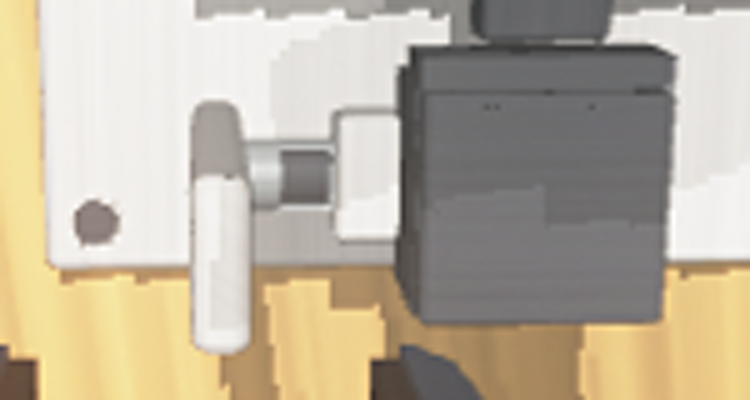

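```bash
python3 - <<'E'
from h import *
s=manip.sense()
for z in (130,133): print(atz(ray('wrist',254,192.4,s),z))
print(tri([ray('wrist',254,192.4,s),ray('top',280.7,187.4),ray('scene',245.4,172.4)]))
print('exp',F(-60,-140,130))
E
```

```text
[492.49534948 -62.76770814 130.        ]
[492.54758242 -62.02572742 133.        ]
(array([490.86193179, -63.37446281, 134.30858139]), [2.3516842415644925, 2.130134526925377, 0.5625985283430331])
exp [490.06754714 -67.03886777 130.        ]
```

```bash
python3 -c "
from h import *
go(np.array([491.7,-64.5,113]))"
```

```text
t 5.8 pos [487.5 -70.2 225.2] F [ 0.6  -0.64  0.26] open 36.3 q [-0.26  0.31  1.67 -0.    1.15 -0.14]
shift [0.032 0.016 0.561] turn [ 0.001  0.001 -0.007]
```

```bash
python3 -m handwheel '[[[0.03,0.015,0.1,0,0,0,-0.2],[0.032,0.016,0.2,0,0,0,-0.2],[0.032,0.016,0.3,0,0,0,-0.2],[0.032,0.016,0.36,0,0,0,-0.2],[0.032,0.016,0.38,0,0,0,-0.2]]]'
python3 - <<'E'
from h import *
go(np.array([491.7,-64.5,113]))
a=manip.snapshot('wrist')[140:290,160:360]
cv2.imwrite('pics/w3c.png',cv2.resize(a,None,fx=4,fy=4,interpolation=2))
E
```

```text
clock: 6.3
position: [490.9, -63.1, 147.7]
tool_rot: [-0.0, 0.75, 0.661, -0.0]
ft_force: [0.0, -0.1, 0.7]
opening: 36.7
t 6.3 pos [490.9 -63.1 147.7] F [ 0.02 -0.1   0.75] open 36.7 q [-0.25  0.42  1.76 -0.    0.96 -0.12]
shift [-0.006  0.005  0.173] turn [-0.     0.    -0.006]
```

View pics/w3c.png

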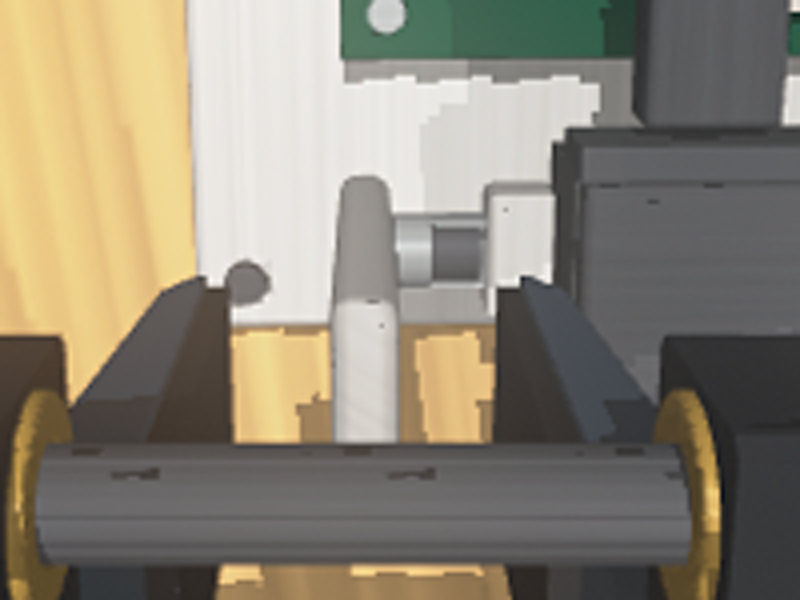

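```bash
python3 -m handwheel '[[[-0.003,0.004,0.07,0,0,0,-0.2],[-0.003,0.004,0.13,0,0,0,-0.2],[-0.003,0.004,0.165,0,0,0,-0.2],[-0.003,0.004,0.175,0,0,0,-0.2],[-0.003,0.004,0.175,0,0,0,-0.2]]]'
python3 -c "
from h import *
go(np.array([491.7,-64.5,113]))"
```

```text
clock: 6.85
position: [491.9, -63.9, 113.1]
tool_rot: [0.0, 0.75, 0.661, -0.0]
ft_force: [0.2, -0.3, 0.8]
opening: 36.6
t 6.85 pos [491.9 -63.9 113.1] F [ 0.21 -0.27  0.79] open 36.6 q [-0.25  0.48  1.79 -0.    0.87 -0.12]
shift [-0.003 -0.     0.001] turn [-0.     0.    -0.006]
```

```bash
python3 -m handwheel '[[[0,0,0,0,0,0,-1],[0,0,0,0,0,0,-1],[0,0,0,0,0,0,-1],[0,0,0,0,0,0,-1],[0,0,0,0,0,0,-1]]]'; python3 -m handwheel '[[[0,0,0,0,0,0,-1],[0,0,0,0,0,0,-1]]]'
```

```text
clock: 7.35
position: [491.1, -63.7, 113.3]
tool_rot: [-0.0, 0.75, 0.661, -0.001]
ft_force: [-5.6, 0.8, 7.5]
opening: 9.9
clock: 7.55
position: [491.1, -63.7, 113.4]
tool_rot: [-0.0, 0.75, 0.661, -0.001]
ft_force: [-1.4, 0.8, 2.5]
opening: 9.9
```

```bash
python3 -m handwheel '[[[0,-0.015,0,0,0,0,-1],[0,-0.03,0,0,0,0,-1],[0,-0.045,0,0,0,0,-1],[0,-0.06,0,0,0,0,-1],[0,-0.065,0,0,0,0,-1]]]'; python3 -m handwheel '[[[0,-0.005,0,0,0,0,-1],[0,-0.005,0,0,0,0,-1],[0,-0.005,0,0,0,0,-1]]]'
```

```text
clock: 8.05
position: [478.9, -62.3, 113.7]
tool_rot: [0.001, 0.75, 0.661, -0.0]
ft_force: [7.1, 1.0, -3.8]
opening: 10.1
clock: 8.35
position: [478.9, -62.2, 113.9]
tool_rot: [0.001, 0.75, 0.662, 0.001]
ft_force: [8.2, 2.2, -3.7]
opening: 10.0
```

```bash
python3 -m handwheel '[[[0.013,-0.005,-0.05,0,-0.038,0,-1],[0.028,-0.005,-0.1,0,-0.076,0,-1],[0.047,-0.005,-0.149,0,-0.115,0,-1],[0.068,-0.005,-0.197,0,-0.153,0,-1],[0.068,-0.005,-0.197,0,-0.153,0,-1]]]'
python3 - <<'E'
from h import *
s=manip.sense();T=tool(s);v=T[:3,2];print('tilt',np.arctan2(np.hypot(v[0],v[1]),-v[2]))
go(F(-60,-140,113))
H=T[:3,:3].T@(F(0,30,77)-T[:3,3]);print('hinge in tool',H)
E
```

```text
clock: 8.85
position: [480.9, -47.8, 154.3]
tool_rot: [0.083, 0.744, 0.657, -0.089]
ft_force: [6.4, -8.2, -2.3]
opening: 10.1
tilt 0.24402947947577214
t 8.85 pos [480.9 -47.8 154.3] F [ 6.38 -8.24 -2.32] open 10.1 q [-0.05  0.42  1.78 -0.3   0.98  0.24]
shift [-0.037  0.056  0.223] turn [ 0.003  0.155 -0.004]
hinge in tool [166.6583682   70.0307706   38.65490757]
```

```bash
python3 -m handwheel '[[[0.01,-0.005,-0.05,0,-0.038,0,-1],[0.024,-0.005,-0.1,0,-0.076,0,-1],[0.042,-0.005,-0.148,0,-0.115,0,-1],[0.07,-0.005,-0.21,0,-0.165,0,-1],[0.07,-0.005,-0.21,0,-0.165,0,-1]]]'
python3 - <<'E'
from h import *
s=manip.sense();T=tool(s);v=T[:3,2];print('tilt',np.arctan2(np.hypot(v[0],v[1]),-v[2]))
go(F(-60,-140,113)); print(s['torque'])
H=T[:3,:3].T@(F(0,30,77)-T[:3,3]);print('hinge in tool',H)
a=manip.snapshot('scene')
cv2.imwrite('pics/s3.png',cv2.resize(a[100:280,195:340],None,fx=4,fy=4,interpolation=2))
b=manip.snapshot('wrist'); cv2.imwrite('pics/w4.png',b)
E
```

```text
clock: 9.35
position: [483.9, -22.6, 192.2]
tool_rot: [0.169, 0.725, 0.642, -0.185]
ft_force: [7.1, -3.9, -1.7]
opening: 9.5
tilt 0.5058975310880149
t 9.35 pos [483.9 -22.6 192.2] F [ 7.1  -3.91 -1.66] open 9.5 q [ 0.16  0.45  1.7  -0.53  1.19  0.53]
shift [0.002 0.054 0.452] turn [ 0.005  0.322 -0.003]
[-0.44164879 -0.54223355  0.66526045]
hinge in tool [166.94222555  70.10748352  39.85637009]
```

View pics/s3.png

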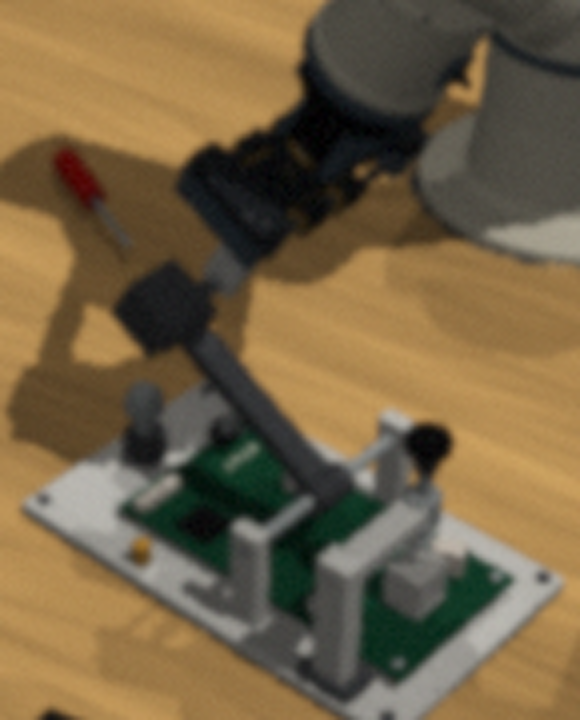

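View pics/w4.png

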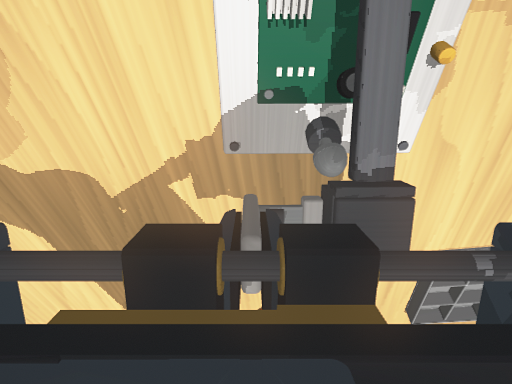

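```bash
python3 -m handwheel '[[[0,-0.004,0,0,0,0,-1],[0,-0.004,0,0,0,0,-1],[0,-0.004,0,0,0,0,-1],[0,-0.004,0,0,0,0,-1],[0,-0.004,0,0,0,0,-1]]]'
python3 - <<'E'
from h import *
s=manip.sense();T=tool(s);v=T[:3,2];print('tilt',np.arctan2(np.hypot(v[0],v[1]),-v[2]),'qd',np.abs(s['joint_velocities']).max())
p0=np.array([0,0]); P=Rf.T@(T[:3,3]-F(0,30,77)); a=np.arctan2(P[2],-P[1])-np.arctan2(37,168); print('boom angle from position',a)
a=manip.snapshot('top');cv2.imwrite('pics/t3.png',cv2.resize(a[110:210,165:305],None,fx=5,fy=5,interpolation=2))
E
```

```text
clock: 9.95
position: [483.3, -23.1, 191.6]
tool_rot: [0.168, 0.725, 0.642, -0.183]
ft_force: [7.2, 0.1, -3.9]
opening: 9.3
tilt 0.5024321762903958 qd 0.0014789711458267438
boom angle from position 0.5164725245055574
```

View pics/t3.png

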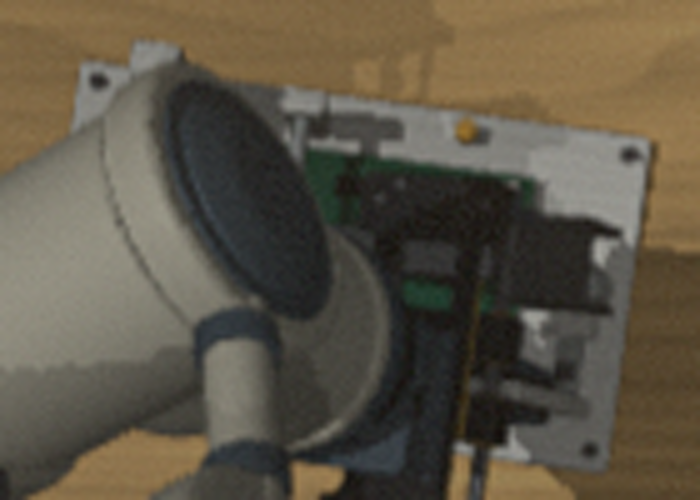

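The top view is mostly hidden by the arm. The standoff is still at crop (465,130), and both angle estimates agree at about 0.50 to 0.52 rad with the arm at rest.

```bash
python3 -c "
from workcell import manip
print(manip.job_done())"
```

```text
the job is handed in; nothing more can be done
None
```

I carried out both parts of the task and handed it in at about 10 s on the clock, still holding the boom up; no verdict was reported.

- **Gauge:** I pushed the button down with closed fingers until the foot met the tall heat sink, after about 20 mm of travel. I held it there for about 1.2 s at 12–14 N, well under the 45 N limit, then let it spring up.
- **Latch:** I gripped the plate (fingers stopped at 9.9 mm) and pulled it out about 12 mm. The spring force read about 8 N, as expected for that travel and past the 9 mm clearing point.
- **Boom:** I lifted it by the plate along its arc. The last checks put it at 0.502 rad from the hand's tilt and 0.516 rad from its position, with the arm at rest and the plate still gripped at 9.3 mm.
- **Surroundings:** In the last scene and wrist pictures the ball is free, and the tall sink, relay and standoff stand where they were. The low sink is in the last wrist view only in part, but looks in place. The final top view was mostly hidden by the arm, so it confirmed only the standoff.

One small disagreement: camera measurements of the latch plate differed by about 2–4 mm between views, including a top edge at 133–134 mm against the 130 mm in the text. The grasp was not affected.

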